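# Put the cleaning station back in order

### The job

The spray bottle and the squeeze bottle stand in each other's place: swap them, so that the trigger spray bottle stands flat in the low drip tray and the squeeze bottle stands flat on top of the plywood riser, within its rim; the empty floor tile is a spare place. Also hang the caddy by its handle bar across both prongs of the hook stand, so that it hangs freely and level. Keep the bottles upright, set them down rather than dropping them, and leave everything else where it is.

Things in the scene. Friction and masses are not known exactly. Their poses are not given: they have to be found in the camera images.
- spray: white trigger spray bottle, 175 mm tall, body 64 mm across, 0.25 kg, starts on the riser. Origin: centre of underside; z up, -x to the nozzle. Head: flat-sided block 24 mm wide (y), x -36 to 28 mm, z 138 to 175 mm; grip it across y over the axis, TCP at z 157 mm. Trigger below it in front (x -27 to -40 mm). Neck 30 mm across, shoulder slopes from z 92 to 114 mm
- squeeze: squeeze bottle with a plain round cap, white plastic, upright, 140 mm tall, body 64 mm across, about 0.22 kg; starts in the drip tray. Origin: centre of its underside, z up. The cap is a cylinder 28 mm across from z = 106 to 140 mm, good to grip from above with the TCP at z = 128 mm; sloping shoulder from z = 78 to 100 mm
- caddy: small open dark grey plastic carrying caddy, box 90 mm (x) by 124 mm (y), 60 mm tall, with a rigid arched handle, standing on the table; about 0.25 kg. Origin: centre of its underside, z up
- caddy_bar (a point): middle of the caddy's handle bar, 125 mm above its underside. The bar is round, 10 mm thick, straight along the caddy's y, and clear for 52 mm either side of this point, where its uprights go down to the box; the box's open top is 65 mm below. Axes as the caddy's
- tray: fixed low dark grey plastic drip tray, 125 mm square, rim 14 mm high, open 115 mm square inside. Origin: centre of its underside
- tray_in (a point): centre of the drip tray's inner floor, 5 mm above the table
- riser: fixed plywood stand (riser), 125 mm square, 39 mm high in all, its top a floor 115 mm square within a low rim 9 mm high. Origin: centre of its underside
- riser_in (a point): centre of the riser's upper floor, 30 mm above the table
- tile: fixed flat pale floor-tile sample, 120 mm square, 8 mm thick, empty: a spare place to set things down meanwhile. Origin: centre of its underside
- stand: fixed steel hook stand: base plate 110 by 150 mm, post 16 mm thick and 250 mm high, and two parallel prongs from the post along -x (towards the robot) at y = -32 and +32 mm, each a round bar 8 mm thick with an upturned tip. Origin: on the post's axis at table height; z up
- stand_hook (a point): midway between the prongs' level seats, 100 mm from the post along the stand's -x, 215 mm above the table, on the prongs' centre lines (tops 4 mm higher). A hung 10 mm bar seats with its centre 9 mm above this point. Upturned tips are 12 to 29 mm in front and reach 32 mm above it; behind, the prongs rise 15 mm over 85 mm to the post. Axes as the stand's
- jar: bystander, loose: small glass jar with lid, 52 mm across, 65 mm tall, standing between the places
- brush: bystander, loose: hand brush lying near the side of the table
- scraper: bystander, loose: flat scraper lying near the side of the table
- can: bystander, loose: aluminium can, 60 mm across, 100 mm tall
- tape: bystander, loose: roll of clear tape lying flat, 100 mm across, 45 mm tall
- cup: bystander, loose: white plastic beaker, 70 mm across, 80 mm tall
- bowl: bystander, loose: white bowl, 110 mm across, 45 mm tall
There are look-alikes about, which are no part of the job. Leave any turquoise look-alike of the spray alone. What is shaped like the squeeze but black is not meant.

How it is judged (in metres and radians):
At the end, for the whole second after the job is handed in: Spray in tray, squeeze bottle on riser: within 38 mm of centre, 5 mm of the floor, tilt under 0.07 rad, at rest. Caddy bar rests on the prongs: middle within 30 mm sideways, -30 to 60 mm along, 0 to 30 mm above stand_hook, within 0.6 rad of its y, tilt under 0.25, at rest (horizontal distance between spray and tray_in below 0.038 m and z of spray in the frame of tray_in between -0.005 and 0.005 m and angle between each of spray, squeeze's own z axis and vertical below 0.07 rad and linear speed of each of spray, squeeze below 0.02 m/s and horizontal distance between squeeze and riser_in below 0.038 m and z of squeeze in the frame of riser_in between -0.005 and 0.005 m and x of caddy_bar in the frame of stand_hook between -0.03 and 0.06 m and y of caddy_bar in the frame of stand_hook between -0.03 and 0.03 m and z of caddy_bar in the frame of stand_hook between 0 and 0.03 m and angle between caddy's own z axis and vertical below 0.25 rad and angle between the y axis of caddy and the y axis of stand, either way round below 0.6 rad and contact force between caddy and stand above 0.8 N and linear speed of caddy below 0.05 m/s); the robot touches nothing.
It fails at once if a bottle is tipped by more than 0.5 rad (angle between any of spray, squeeze's own z axis and vertical above 0.5 rad).
It fails at once if a bottle is dropped (falls freely faster than 0.7 m/s, about 25 mm) ((linear speed of spray above 0.7 m/s and contact force between spray and the fingers below 0.1 N) or (linear speed of squeeze above 0.7 m/s and contact force between squeeze and the fingers below 0.1 N)).
It fails at once if a bystander is moved by more than 40 mm (distance of any of jar, brush, scraper, can, tape, cup, bowl from where it was at the start of the episode above 0.04 m).
It also fails if it takes over 72 s, if anything falls off the work surface, if the arm or the gripper's body presses on something with over 40 N, if the wrist force passes 120 N, or if a joint passes its speed limit or range.

### The arm

A 7-joint arm with a two-finger parallel gripper is mounted at the origin on the work surface. World frame = base frame: x ahead of the robot, y to its left, z up, the work surface at z = 0. Lengths are in mm, angles in rad, forces in N, time in s.
With the tool pointing down it reaches from about 350 to 900 mm from the base axis. Payload 19.9 kg.
Tool frame: the origin (TCP) lies between the finger pads, 19 mm behind the fingertips; this is the grasp point; z points along the fingers, y is the line along which they close (so a half turn about z gives the same grasp; the last joint's range is limited). The gripper opens to 85 mm and grips with 20 to 120 N. Pads are 22 mm wide; open, the fingers measure 114 mm over their backs; the gripper's body (76 mm by 85 mm) begins 54 mm behind the grasp point. The pads swing forward as they close: fully open they stand 13 mm farther back than shut.
Start: joints at [-1.19, 0.417, -0.01, 1.614, 0.005, 1.111, -0.053], TCP at [256.435, 569.951, 249.96] pointing down, gripper open.
Joint ranges: [-2.81, 2.81], [-0.39, 2.02], [-1.27, 1.25], [0.06, 2.57], [-1.19, 4.33], [0.19, 2], [-2.82, 2.82]. Speed limits (rad/s): [1.89, 1.89, 2.39, 2.39, 3.01, 3.01, 3.01].

### API

Orientations are given as a unit quaternion [x, y, z, w].
In Python, from station import reach, line_to, move_joints, gripper_open, clamp, wait, inverse_kinematics, get_state, read_camera, IKError, close_job, masks_of, pinpoint gives the robot as it stands. Calls block until the motion is done:
- reach(position, orientation): joint-space move of the TCP to a pose.
- line_to(position, frame=None, vel=150, contact_N=None): straight line of the TCP; frame=None keeps the orientation; vel is the mean speed in mm/s. With contact_N (N) it stops when the force on the tool has changed by that much, and returns True; else False.
- move_joints(angles): joint-space move.
- gripper_open() and clamp(): open the fingers fully, or close them until they stop; the grip force is fixed at half the most.
- wait(seconds).
- inverse_kinematics(position, orientation): joint angles nearest the present ones, or None.
- get_state(): the state.
- read_camera(name): name is "scene" or "side" or "wrist"; returns a dict with "image" (420x560x3 uint8, red, green, blue), "range_z" (420x560 float32, mm along the optical axis (not along the pixel's ray), 0 where there is no reading), "mtx" (3x3 intrinsics, pixels), "world_from_camera" (4x4, takes a point from camera to world coordinates). Camera axes: x right, y up, looking along -z (the intrinsics and any distortion apply to the point x, -y, -z); pixel columns grow to the right and rows downward; lengths in mm; the calibration is good to about 2 mm. A picture is of the moment at which its call begins.
A pose or a line that the arm cannot do raises IKError and nothing moves.
- close_job(): hands the job in; it is judged then, once.
Trained networks look in the newest picture that a camera, given by its name, has taken for a name from the list of things; names that differ only in an ending like _2 or _b are one class to them, and where a whole thing is asked for, a point or a joint stands for the part that bears it (a point fixed in the world has none). Each returns a list of dicts, best first, with "conf" (0 to 1); they miss things now and then, are a little off and sometimes report something else, mostly with a low value. They report only what shows in the picture. A call takes as long as a camera call. They do not tell look-alikes from the thing itself.
- masks_of(camera, label): "mask" (420x560 bool, what is visible of it) and "bbox" ([left, top, right, bottom] in pixels, round what is visible of it).
- pinpoint(camera, label): "centre" ([column, row] in pixels: a listed point, or the origin of a listed thing).
The state is a dict: "t": time; "joints": joint angles; "joint_vel": joint speeds; "joint_efforts": joint torques, N m; "ee_pos": TCP position; "eef_rot": TCP orientation; "ft_force": force on the tool from outside, world axes, zero at the start; "wrist_torque": the same for the moment, N m; "width": opening from 0.0 (shut) to 1.0 (fully open); "finger_force": force on a finger pad.
Only numpy, scipy, OpenCV 4.12 (cv2) and the standard library are available. Lean on these libraries where they do the work, as an engineer would, in place of code of your own. Each camera call takes 0.05 s, during which the arm holds its last target. There are 200 camera calls.

## Working session

There is one attempt and no reset: what is moved stays moved. The work goes in short steps, each a Python script; the robot and the scene stay as the last script left them, time stands still between calls to the robot, and variables do not carry over. Pictures are saved under pics/ and viewed, at most 10 in all, crops included, and the job is handed in when it is done.

```bash
ls; mkdir -p pics
cat > h.py <<'E'
from station import *
import numpy as np, cv2
def shot(n,save=None):
    c=read_camera(n)
    if save: cv2.imwrite('pics/'+save,cv2.cvtColor(c['image'],cv2.COLOR_RGB2BGR))
    return c
def cloud(c):
    d=c['range_z'];K=c['mtx'];v,u=np.mgrid[:d.shape[0],:d.shape[1]]
    p=np.stack([(u-K[0,2])/K[0,0]*d,-(v-K[1,2])/K[1,1]*d,-d],-1)
    T=c['world_from_camera'];return p@T[:3,:3].T+T[:3,3]
E
python3 - <<'E'
from h import *
s=get_state();print(s['t'],s['ee_pos'],s['eef_rot'],s['width'])
ims=[]
for n in ['scene','side']:
    c=shot(n,n+'0.png');P=cloud(c);print(n,c['mtx'][0],c['world_from_camera'][:3,3],c.get('dist'),c.keys())
    for l in ['spray','squeeze','caddy','tray','riser','tile','stand','jar','can','cup','bowl','tape','brush','scraper']:
        for m in masks_of(n,l)[:3]:
            if m['conf']<.2: continue
            q=P[m['mask']&(c['range_z']>0)]
            if len(q)<5: continue
            print(l,round(float(m['conf']),2),np.round(m['bbox']),'med',np.median(q,0).round(),'lo',np.percentile(q,2,0).round(),'hi',np.percentile(q,98,0).round(),c['image'][m['mask']].mean(0).round())
    for l in ['tray_in','riser_in','tile','caddy_bar','stand_hook','stand','spray','squeeze']:
        for m in pinpoint(n,l)[:3]:
            if m['conf']<.2: continue
            u,v=m['centre'];print('pt',l,round(float(m['conf']),2),round(u),round(v),P[int(v),int(u)].round())
E
```

```text
pics
0.0 [256.2897875  569.66064787 249.33546563] [ 2.09827182e-01  9.77738277e-01 -6.35997241e-04 -1.08964078e-04] 0.9998978594790812
scene [473.61586306   0.         275.79658197] [1135.07159599 -956.24326443  888.79769115] None dict_keys(['image', 'range_z', 'mtx', 'world_from_camera'])
spray 0.61 [150. 242. 184. 311.] med [ 471. -357.  127.] lo [ 425. -377.   36.] hi [ 490. -327.  207.] [159. 149. 137.]
spray 0.6 [ 94. 237. 132. 299.] med [ 304. -381.   97.] lo [ 251. -402.    5.] hi [ 321. -348.  177.] [ 55. 114. 105.]
squeeze 0.74 [273. 140. 287. 173.] med [304. 396.  68.] lo [270. 378.  10.] hi [326. 424. 139.] [33. 28. 25.]
squeeze 0.58 [302. 150. 318. 189.] med [447. 371.  71.] lo [410. 356.   7.] hi [470. 402. 146.] [166. 155. 142.]
squeeze 0.38 [133. 286. 209. 335.] med [ 476. -381.   31.] lo [ 386. -417.    3.] hi [ 514. -295.   42.] [196. 183. 136.]
caddy 0.57 [205. 226. 259. 287.] med [ 471. -136.   39.] lo [ 421. -207.    3.] hi [534. -71. 130.] [89. 84. 82.]
tray 0.91 [289. 175. 335. 200.] med [470. 360.   8.] lo [385. 314.   2.] hi [515. 441.  18.] [131. 123. 118.]
t
[... 5061 characters left out ...]
 [170. 160. 145.]
pt tray_in 0.74 256 176 [443. 360.  37.]
pt riser_in 0.73 262 318 [ 438. -372.   53.]
pt tile 0.85 260 211 [453. 166.   8.]
pt tile 0.72 264 324 [ 446. -379.   29.]
pt caddy_bar 0.86 268 246 [471. -73.  57.]
pt caddy_bar 0.64 258 175 [448. 359.  42.]
pt stand_hook 0.92 331 215 [737. 133.   3.]
pt stand_hook 0.73 266 244 [465. -24.  21.]
pt stand_hook 0.48 331 305 [ 671. -299.    4.]
pt stand 0.68 353 252 [787. -88.  21.]
pt spray 0.89 214 328 [ 291. -401.   63.]
pt spray 0.68 266 316 [ 450. -376.   75.]
pt spray 0.58 333 306 [ 677. -306.    2.]
pt squeeze 0.59 261 179 [465. 371.  10.]
pt squeeze 0.26 352 252 [  425. -1172.  1253.]
pt squeeze 0.23 262 317 [ 441. -370.   61.]
```

Run:
```python
import cv2,numpy as np
a=cv2.imread('pics/scene0.png')
c=cv2.resize(a[130:345,80:390],None,fx=2.5,fy=2.5,interpolation=cv2.INTER_CUBIC);cv2.imwrite('pics/crop.png',c);print(c.shape)
b=cv2.imread('pics/side0.png')
c=cv2.resize(b[140:350,180:390],None,fx=2.8,fy=2.8,interpolation=cv2.INTER_CUBIC);cv2.imwrite('pics/crops.png',c)
```

```text
(538, 775, 3)
```

View pics/crop.png

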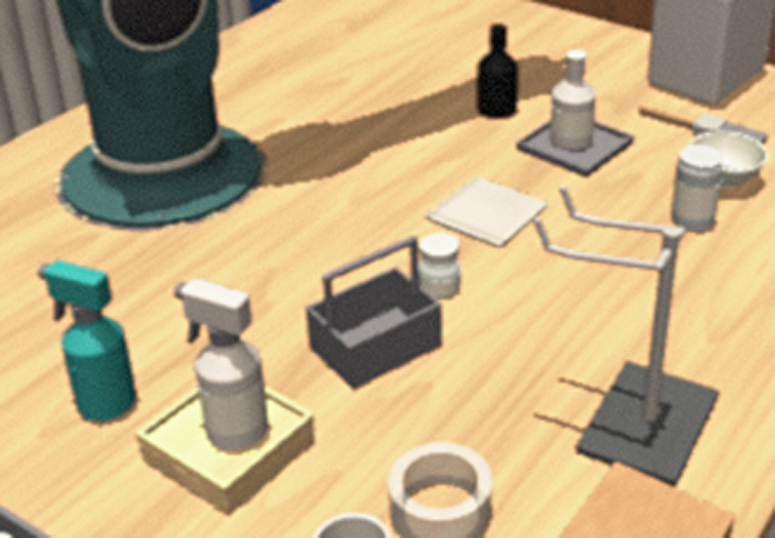

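View pics/crops.png

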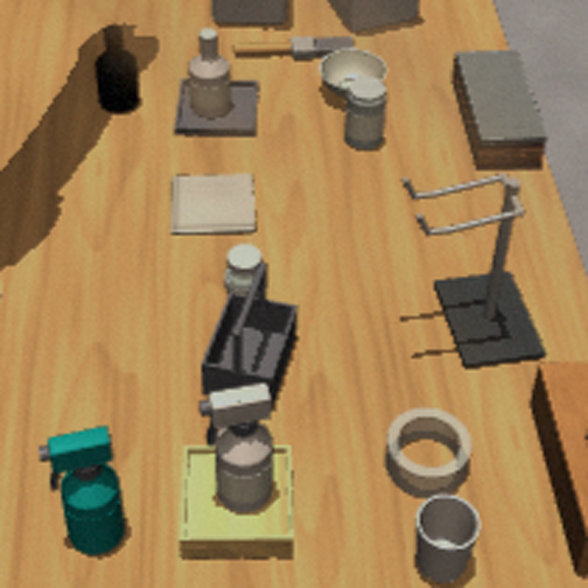

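```bash
cat > meas.py <<'E'
from h import *
def allpts():
    out={}
    for n in ['scene','side']:
        c=shot(n);out[n]=cloud(c)[c['range_z']>0]
    return out
def box(P,x0,x1,y0,y1,z0,z1):
    m=(P[:,0]>x0)&(P[:,0]<x1)&(P[:,1]>y0)&(P[:,1]<y1)&(P[:,2]>z0)&(P[:,2]<z1);return P[m]
def rep(name,q):
    if len(q)<5: print(name,len(q));return
    r=cv2.minAreaRect(q[:,:2].astype(np.float32))
    print(name,len(q),'rect',np.round(r[0],1),np.round(r[1],1),round(r[2],1),'mean',q.mean(0).round(1),'zmax',q[:,2].max().round(1))
E
python3 - <<'E'
from meas import *
for n,P in allpts().items():
    print(n)
    rep('tray',box(P,350,560,270,460,10,17.5))
    rep('riser',box(P,350,560,-460,-270,34,43))
    rep('tile',box(P,350,530,70,240,5,12))
    rep('spray head',box(P,400,520,-420,-300,180,215))
    rep('spray headtop',box(P,400,520,-420,-300,199,215))
    rep('squeeze cap',box(P,400,520,300,420,115,150))
    rep('squeeze captop',box(P,400,520,300,420,140,150))
    rep('squeeze body',box(P,400,520,300,420,25,75))
    rep('caddy rim',box(P,380,560,-230,-55,52,64))
    rep('caddy bar',box(P,380,560,-230,-55,118,135))
    rep('stand prongs',box(P,600,790,-160,0,205,255))
    rep('stand base',box(P,650,900,-200,30,8,18))
    rep('post',box(P,740,900,-200,30,60,195))
    rep('jar',box(P,430,520,-50,40,30,75))
    for y in (-120,-55): pass
    q=box(P,600,900,-200,30,200,260)
    for a in range(640,840,15):
        w=q[(q[:,0]>a)&(q[:,0]<=a+15)]
        if len(w): print(a,np.c_[w[:,1],w[:,2]][np.argsort(w[:,1])].round().astype(int).tolist()[::max(1,len(w)//6)])
E
```

```text
scene
tray 193 rect [447.8 381. ] [131.9 129.8] 85.5 mean [457.  366.1  13.5] zmax 17.5
riser 497 rect [ 448.6 -352.3] [128.5 130. ] 86.9 mean [ 463.6 -367.6   38.4] zmax 43.0
tile 704 rect [438.4 154.3] [175.  164.5] 1.3 mean [438.3 158.3   8.9] zmax 12.0
spray head 406 rect [ 450.3 -347.3] [78.6 27.9] 9.4 mean [ 457.3 -351.2  198.2] zmax 209.2
spray headtop 230 rect [ 448.9 -347.7] [75.8 27.6] 10.5 mean [ 454.7 -349.   204.6] zmax 209.2
squeeze cap 84 rect [439.4 387.4] [26.5 36.9] 32.8 mean [441.  383.9 134.5] zmax 149.2
squeeze captop 34 rect [438.3 387.6] [25.1 34.6] 34.9 mean [438.9 386.4 144.9] zmax 149.2
squeeze body 219 rect [445.8 374.7] [63.4 41.4] 26.4 mean [448.5 368.4  51.2] zmax 74.9
caddy rim 393 rect [ 475. -138.] [128.5  97.4] 72.0 mean [ 478.2 -139.    58. ] zmax 63.9
caddy bar 158 rect [ 476.1 -139. ] [121.3  13.8] 69.4 mean [ 476.3 -140.8  128.4] zmax 133.6
stand prongs 342 rect [728.6 -89.8] [121.9  76.4] 6.9 mean [721.9 -93.4 225.7] zmax 251.5
stand base 1557 rect [794.4 -82. ] [110.7 155.9] 6.8 mean [797.3 -90.8  12.9] zmax 17.9
post 269 rect [796.8 -84.8] [17
[... 2537 characters left out ...]
217], [-121, 213], [-63, 218], [-62, 212], [-58, 218]]
700 [[-130, 222], [-128, 214], [-124, 215], [-120, 216], [-63, 217], [-61, 215], [-57, 217]]
715 [[-128, 223], [-125, 215], [-120, 215], [-64, 222], [-58, 217], [-57, 220]]
730 [[-128, 222], [-125, 224], [-124, 223], [-118, 222], [-58, 221], [-57, 216], [-56, 224]]
745 [[-126, 224], [-122, 225], [-119, 217], [-117, 225], [-62, 233], [-57, 223], [-55, 226], [-51, 228]]
760 [[-122, 228], [-119, 225], [-117, 228], [-112, 224], [-58, 224], [-54, 230], [-51, 232]]
775 [[-120, 230], [-116, 226], [-88, 208], [-84, 224], [-80, 248], [-56, 235], [-50, 235]]
790 [[-120, 238], [-110, 239], [-95, 238], [-88, 237], [-86, 239], [-83, 249], [-51, 235]]
```

Candidates: spray is the white one at scene px (167,277), not the turquoise one at (113,268). Squeeze is the white one in the tray at (310,170), not the black one at (280,157). The crops confirm both choices: the white spray stands on the riser and the white squeeze stands in the tray. The jar at (256,237) sits clear beside the caddy, and the prongs point toward the robot at (309,222).

```bash
cat >> h.py <<'E'
def q(th):  # tool down, closing line (tool y) at th degrees
    a=np.radians((th+90)/2);return [np.cos(a),np.sin(a),0.,0.]
def best(p,th):
    o=[]
    for t in (th,th+180):
        j=inverse_kinematics(p,q(t))
        if j is not None: o.append((abs(j[6]),t))
    return min(o)[1]
def say(m):
    s=get_state();print(m,'t',round(s['t'],1),'p',np.round(s['ee_pos'],1),'w',round(s['width'],3),'ff',np.round(s['finger_force'],1),'F',np.round(s['ft_force'],1),'j7',round(s['joints'][6],2))
def pick(x,y,z,th,lift,zabove):
    t=best([x,y,zabove],th);print('th',t)
    reach([x,y,zabove],q(t));say('above')
    line_to([x,y,z],vel=120);clamp();say('clamped')
    line_to([x,y,lift],vel=120);say('lifted');return t
def place(x,y,z,h,t,zup):
    line_to([x,y,h],q(t),vel=280)
    line_to([x,y,z+15],vel=130)
    c=line_to([x,y,z-4],vel=25,contact_N=4);say('down %s'%c)
    gripper_open();wait(.2)
    line_to([x,y,zup],vel=150);say('off')
E
python3 - <<'E'
from meas import *
say('start')
c=shot('side');P=cloud(c)[c['range_z']>0]
from scipy.optimize import least_squares
for nm,q_ in(('spray',box(P,400,520,-420,-300,55,118)),('squeeze',box(P,395,520,300,440,22,80))):
    r=least_squares(lambda v:np.hypot(q_[:,0]-v[0],q_[:,1]-v[1])-32,[q_[:,0].mean(),q_[:,1].mean()+25],loss='soft_l1',f_scale=2)
    print(nm,r.x.round(1),np.abs(r.fun).mean().round(1))
print([best([448,y,z],90) for y,z in((381,260),(-352,350))])
t=pick(439,387.5,133,90,200,215)
E
```

```text
start t 2.4 p [256.5 569.9 249.9] w 0.996 ff 0.0 F [0.6 0.  0.7] j7 -0.05
spray [ 457.3 -345.2] 1.0
squeeze [438.2 390.5] 2.5
[90, 270]
th 90
above t 3.5 p [438.2 388.7 215.2] w 0.997 ff 0.0 F [-0.5  0.  -0.6] j7 0.79
clamped t 4.9 p [439.1 387.8 133.3] w 0.314 ff 59.0 F [-0.1  2.5  3.3] j7 0.79
lifted t 5.6 p [438.7 387.2 199.2] w 0.31 ff 59.0 F [ 0.2 -0.  -2.3] j7 0.79
```

Run:
```python
from h import *
place(437,160,136,200,60,215)
t=pick(458,-345.7,187,99.5-180,290,260)
line_to([458,-345.7,355],vel=150)
shot('side','spray_up.png');say('')
```

```text
down True t 7.7 p [437.2 160.2 136.1] w 0.308 ff 59.7 F [0.4 0.5 7.1] j7 0.7
off t 9.2 p [436.7 159.9 214.4] w 1.002 ff 0.0 F [-0.3  0.3 -0.1] j7 0.67
th -80.5
above t 11.0 p [ 458.6 -344.7  259.7] w 1.002 ff 0.0 F [ 0.3  0.  -0.1] j7 -0.52
clamped t 12.3 p [ 458.1 -345.6  187.3] w 0.275 ff 59.3 F [-1.7  1.8  4.8] j7 -0.46
lifted t 13.3 p [ 457.8 -345.4  289.2] w 0.273 ff 58.8 F [ 0.4  0.5 -3.6] j7 -0.54
 t 14.0 p [ 457.7 -345.3  353.7] w 0.274 ff 58.9 F [-0.1 -0.3 -3.8] j7 -0.58
```

View pics/spray_up.png

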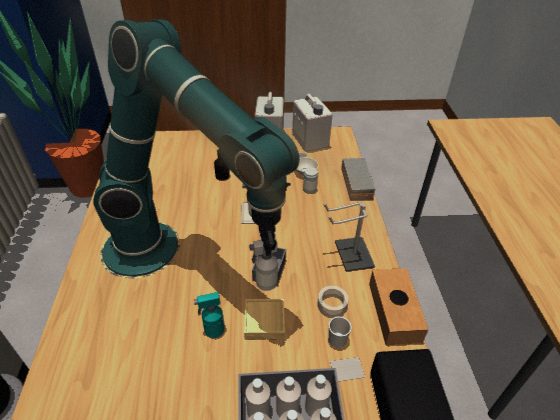

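The spray hangs upright in the gripper at (266,268), and the riser at (265,318) is empty. Next I'll put the spray in the tray and the squeeze on the riser.

Run:
```python
from h import *
place(448.5,381,162,355,20,240)
t=pick(437,160,136,60,300,220)
place(448.5,-352.3,158,300,-60,240)
from meas import *
for n,P in allpts().items():
    print(n)
    rep('spray head',box(P,380,530,300,460,160,190))
    rep('squeeze captop',box(P,400,520,-420,-300,163,175))
    rep('caddy bar',box(P,380,560,-230,-55,118,135))
```

```text
down True t 18.8 p [448.5 381.2 162.2] w 0.274 ff 60.9 F [-2.   0.4  7. ] j7 -0.33
off t 20.3 p [448.1 380.8 239.2] w 0.998 ff 0.0 F [ 0.3 -0.9 -0. ] j7 -0.35
th 60
above t 21.3 p [437.  160.7 219.7] w 0.998 ff 0.0 F [-0.3  0.5 -0.4] j7 0.66
clamped t 22.7 p [437.4 160.3 136.3] w 0.309 ff 59.2 F [1.3 2.3 6.3] j7 0.69
lifted t 24.3 p [436.8 159.9 299.4] w 0.312 ff 59.1 F [-0.8 -0.5 -3.2] j7 0.64
down True t 28.2 p [ 448.7 -352.6  158.2] w 0.31 ff 60.0 F [-1.3 -0.2  7.8] j7 -0.11
off t 29.7 p [ 448.3 -351.9  239.3] w 1.0 ff 0.0 F [ 0.3 -0.1 -0.5] j7 -0.18
scene
spray head 102 rect [453.1 366.7] [23.2 77.4] 20.5 mean [456.  362.3 176.7] zmax 184.0
squeeze captop 95 rect [ 451.1 -354.1] [25.7 29. ] 7.2 mean [ 452.6 -356.   169.8] zmax 174.5
caddy bar 157 rect [ 476.  -138.5] [123.2  14.8] 68.9 mean [ 475.7 -143.3  128.1] zmax 134.8
side
spray head 89 rect [451.6 368.8] [27.6 81.8] 22.9 mean [449.5 365.7 174.8] zmax 184.4
squeeze captop 63 rect [ 448.9 -353.8] [27.5 23.9] 88.4 mean [ 449.2 -355.6  169. ] zmax 173.6
caddy bar 0
```

Both bottles stand where they should. Next is the caddy: I bring it in along the prongs with the bar at z 264, so the tips pass through the handle window.

Run:
```python
from h import *
t=pick(475.5,-139,125,-19.5,264,200)
H=np.array([694.7,-93.8]);a=np.radians(6.8);X=np.array([np.cos(a),np.sin(a)])
line_to([*(H-140*X),264],q(t+26.3),vel=150);say('pre')
line_to([*(H-45*X),264],vel=120)
shot('scene','pre_scene.png');shot('side','pre_side.png');say('')
A=cv2.imread('pics/pre_scene.png')[150:330,200:400];B=cv2.imread('pics/pre_side.png')[150:330,230:400]
cv2.imwrite('pics/pre.png',np.hstack([cv2.resize(i,None,fx=2.1,fy=2.1,interpolation=2) for i in(A,B)]))
```

```text
th -19.5
above t 30.7 p [ 475.5 -139.6  200. ] w 0.998 ff 0.0 F [ 0.4 -0.8  0.8] j7 0.05
clamped t 32.2 p [ 475.4 -138.9  125.2] w 0.095 ff 58.5 F [-2.   0.2  5.5] j7 0.12
lifted t 33.5 p [ 475.2 -138.9  263.4] w 0.089 ff 58.4 F [ 0.2  1.2 -3.5] j7 -0.01
pre t 34.2 p [ 555.  -110.9  263.5] w 0.095 ff 58.4 F [ 0.1 -0.4 -3.9] j7 0.4
 t 35.2 p [649.5 -99.3 264.3] w 0.096 ff 58.4 F [ 0.4 -0.2 -3.9] j7 0.39
```

View pics/pre.png

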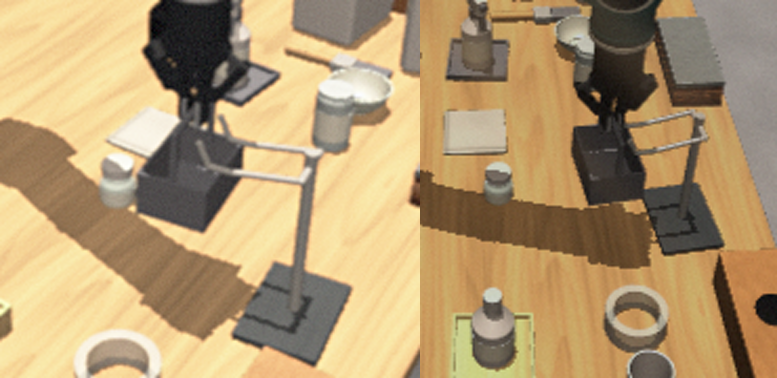

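The caddy hangs level in the gripper, with the prong tips (crop px (200,150)) over the open box and just in front of the handle, as planned. I continue along the prongs and lower it.

Run:
```python
from h import *
H=np.array([694.7,-93.8]);a=np.radians(6.8);X=np.array([np.cos(a),np.sin(a)])
c=line_to([*(H+5*X),264],vel=80,contact_N=6);say('over %s'%c)
if not c:
    c=line_to([*(H+5*X),220],vel=30,contact_N=4);say('down %s'%c)
    for n in('scene','side'):shot(n,'h_%s.png'%n)
    A=cv2.imread('pics/h_scene.png')[150:330,200:400];B=cv2.imread('pics/h_side.png')[150:330,230:400]
    cv2.imwrite('pics/h.png',np.hstack([cv2.resize(i,None,fx=2.1,fy=2.1,interpolation=2) for i in(A,B)]))
```

```text
over False t 36.0 p [699.3 -93.4 264. ] w 0.093 ff 58.4 F [-0.1 -0.5 -3.9] j7 0.38
down True t 37.2 p [699.7 -93.2 223.5] w 0.095 ff 59.6 F [-0.5  0.6  6.8] j7 0.39
```

View pics/h.png

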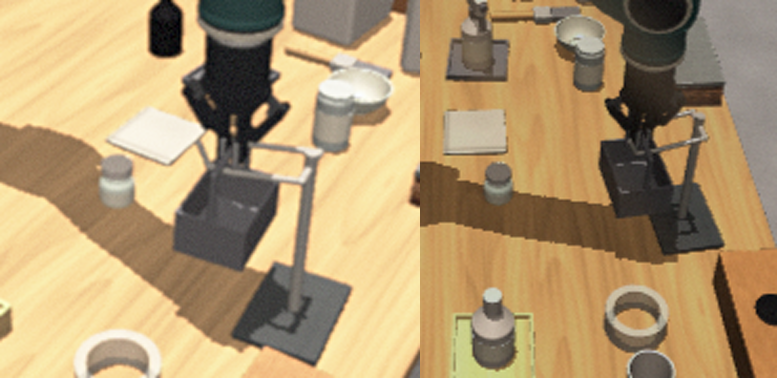

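Contact came at z 223.5, against 224 expected, and the bar lies across both prongs. I release it and check.

Run:
```python
from meas import *
gripper_open();wait(.3)
p=get_state()['ee_pos']
line_to([p[0],p[1],340],vel=110);say('off')
reach([560,100,380],q(10));wait(1.0);say('away')
for n in('scene','side'):
    c=shot(n,'f_%s.png'%n);P=cloud(c)[c['range_z']>0]
    rep('caddy rim',box(P,620,760,-180,-20,150,166)); rep('tips etc',box(P,640,780,-180,-20,222,233))
    rep('jar',box(P,430,520,-50,40,30,75)); rep('squeeze',box(P,400,520,-420,-300,163,175)); rep('spray',box(P,380,530,300,460,160,190))
A=cv2.imread('pics/f_scene.png')[130:350,120:400];B=cv2.imread('pics/f_side.png')[130:350,200:400]
cv2.imwrite('pics/f.png',np.hstack([cv2.resize(i,None,fx=1.65,fy=1.65,interpolation=2) for i in(A,B)]))
```

```text
off t 39.6 p [698.8 -93.  339.1] w 1.006 ff 0.0 F [ 0.4  0.4 -0.4] j7 0.36
away t 41.5 p [560. 100. 380.] w 0.999 ff 0.0 F [-0.3  0.   0.2] j7 0.03
caddy rim 356 rect [698.9 -93.5] [ 92.2 131.5] 7.1 mean [ 702.  -111.6  157.3] zmax 165.8
tips etc 277 rect [725.2 -91.5] [104.9 123. ] 6.1 mean [719.5 -93.9 227.2] zmax 233.0
jar 270 rect [474.4  -7.2] [48.7 51.3] 35.3 mean [479.2 -13.9  54.2] zmax 70.3
squeeze 91 rect [ 451.4 -354.5] [28.6 26.9] 1.1 mean [ 452.8 -356.1  170.2] zmax 173.9
spray 100 rect [452.  368.9] [23.3 77.2] 17.6 mean [455.5 363.  176.7] zmax 185.1
caddy rim 213 rect [698.9 -91.8] [ 93.1 133.8] 7.0 mean [696.9 -99.8 156.5] zmax 165.7
tips etc 145 rect [725.8 -92. ] [106.6 122.6] 1.1 mean [719.9 -92.1 227.1] zmax 232.7
jar 176 rect [473.6  -7. ] [52.4 45.2] 86.8 mean [473.6 -13.4  55.1] zmax 70.7
squeeze 63 rect [ 449.9 -355.3] [25.6 26.2] 64.9 mean [ 449.4 -356.1  169.4] zmax 173.5
spray 86 rect [450.3 370.2] [25.2 83. ] 22.7 mean [450.  364.6 175.8] zmax 185.5
```

View pics/f.png

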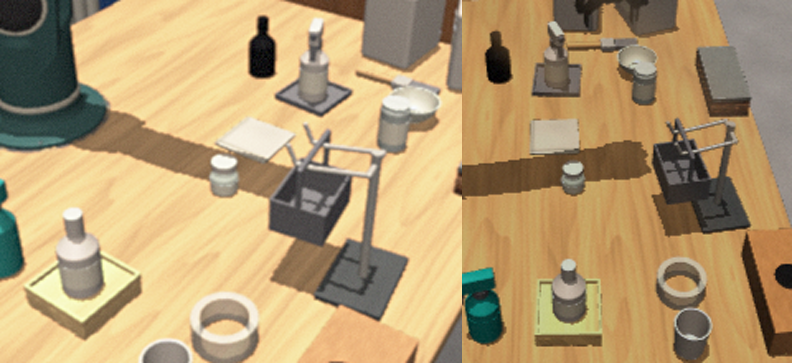

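The caddy hangs level on both prongs at (312,195). The spray stands in the tray at (314,75), the squeeze stands on the riser at (78,262), and the other things haven't moved.

```bash
python3 -c "
from station import *
print(close_job())"
```

```text
the job is handed in; nothing more can be done
None
```

The job is handed in, at about 42 s of the 72 s limit: the final pictures show the spray upright in the tray, the squeeze upright on the riser and the caddy hanging level on both prongs, with the bystanders in view where they were; no verdict came back.

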